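# Set and lock the hold-down stop on the bean tin

### The arm

A 7-joint arm with a two-finger parallel gripper is mounted at the origin on a cart in front of the work surface, level with it; the furniture and walls round the work are solid. World frame = base frame: x ahead of the robot, y to its left, z up, the work surface at z = 0. Lengths are in m, angles in rad, forces in N, time in s.
With the tool pointing down it reaches from about 0.4 to 0.85 m from the base axis. Payload 4.5 kg.
Tool frame: the origin (TCP) lies midway between the tips of the shut fingers; the grasp point (between the pads) lies 19 mm behind it; z points along the fingers, x is the direction in which the jaws open and shut, and the axes are right-handed (so a half turn about z gives the same grasp; the last joint's range is limited). The gripper opens to 88 mm and grips with 3 to 60 N. Pads are 18 mm wide; open, the fingers measure 123 mm over their backs; the gripper's body (75 mm by 187 mm) begins 45 mm behind the grasp point.
Start: joints at [-1.145, 0.689, -0.195, 1.565, 0.157, 0.902, -0.215], TCP at [0.239, 0.578, 0.239] pointing down, gripper open.
Joint ranges: [-3.01, 3.01], [-0.46, 2.08], [-1.47, 1.51], [0.13, 2.56], [-1, 4.14], [0.04, 2.09], [-2.66, 2.66]. Speed limits (rad/s): [2.57, 2.57, 3.14, 3.14, 3.14, 3.14, 3.14].

### API

Orientations are given as a unit quaternion [x, y, z, w].
In Python, from rig import env, get_image, camera_info, workorder gives the robot as it stands. The module is installed in compiled form; this text tells all that it offers.
- The arm moves only by the tool drive_tool, never from a script. Its argument "targets" is a list of rows, each a list of 7 numbers: the turn, a rotation vector about the tool's x, y, z each as a share of 8 degrees, from -1 to 1, then the shift along the tool's x, y, z each as a share of 3 cm, from -1 to 1, then the opening, from 0 (shut) to 1 (fully open). In form: [[wx, wy, wz, x, y, z, fingers], ...]. A call has 1 to 12 rows; each row shifts and turns the commanded pose from where the row before left it, along the tool's axes as they then stand; what a row does not reach is not made up. A row lasts 1/10 s, in which the tool goes at most 50 mm and 8.59 degrees, less where a joint would pass 70% of its speed; a pose out of reach is approached as far as the arm can. A call with a number of a shift or a turn outside -1 to 1 is refused whole. A call with a gripper value outside its range is refused whole. The fingers move at their own pace and stop on an object; "grip_force" is the grip in N (left out, the last holds). Time passes only in rows, so rows that do not move let the fingers close. It gives the time, the measured TCP pose, the force and the opening at its end, in the units of the state.
- env.sense(): the state, without advancing time (a new reading comes with each control period).
- get_image(name): name is "scene" or "top" or "wrist"; returns the picture (480x640x3 uint8, red, green, blue); there is no depth.
- camera_info(name): a dict with "K" (3x3 intrinsics, pixels), "view" (4x4, takes a point from world to camera coordinates). Camera axes: x right, y up, looking along -z (the intrinsics and any distortion apply to the point x, -y, -z); pixel columns grow to the right and rows downward; lengths in m; the calibration is good to about 2 mm. A picture is of the moment at which its call begins: read the wrist's pose just before it. camera_info takes no time and is no camera call; for the wrist camera it gives the pose at the moment of the call.
- workorder.hand_in(): hands the job in, once; it reports no verdict.
The state is a dict: "time_s": time; "qpos": joint angles; "qvel": joint speeds; "effort": joint torques, N m; "tool_pos": TCP position; "tcp_rot": TCP orientation; "contact_force": force on the tool from outside, world axes, zero at the start; "ft_torque": the same for the moment, N m; "opening": opening from 0.0 (shut) to 1.0 (fully open).
Only numpy, scipy, OpenCV 4.12 (cv2) and the standard library are available. Lean on these libraries where they do the work, as an engineer would, in place of code of your own. Each camera call takes 0.05 s, during which the arm holds its last target. There are 200 camera calls.

### The job

Two identical hold-down stands on the worktop each hold a tin. On the stand with the taller red bean tin, lower the orange stop by its knob until its foot rests on the lid of the tin, and then lock it by swinging that stand's red-handled clamp lever clockwise all the way round to its end, so that it points back over the column. Leave the tin standing where it is, and leave the other stand, with the flat pale-green tin, as it is.

Things in the scene. Friction and masses are not known exactly. Their poses are not given: they have to be found in the camera images.
- bean_stand: Fixed stand that holds the bean tin: aluminium base 182 x 106 mm, steel column, grey bridge with its top at 168 mm; stop rod and clamp lever on the bridge. Origin on the worktop under the rod's axis; x runs from the rod to the column (108 mm behind), y to the stand's left, z up. The lever's upright pivot axis is at x 50 mm, y 0; its red handle moves on a level circle of radius 62 mm.
- bean_stand_knob (a point): Centre of the orange round knob (32 mm across, 30 mm tall) on top of the bean stand's stop rod; underside of the orange foot is 133 mm below. Begins 25 to 60 mm above contact; at contact this point is 205 mm over the worktop and the sleeve under the knob ends at 174 mm. Slides straight up and down, 4 N friction, stays where left.
- bean_top (a point): Centre of the lid of the red-labelled bean tin, 75 mm across, 58 mm tall, loose on the pad of the bean stand, within 6 mm of the stop's axis; this point is 72 mm over the worktop. z points up.
- bean_stand_clamp (a joint): Angle of the bean stand's clamp lever, rad: 0 (open) points to the stand's +y; grows clockwise seen from above; 1.57 (its end, locked) points along the stand's +x, over the column. Begins at 0 to 0.25. Stays where it is left; about 2 N at the handle turns it.
- bean_stand_grip (a point): Upright round red handle, 16 mm across, at the end of the bean stand's clamp lever: this point lies on its axis, 18 mm below its top, 28 mm above the black lever bar, 208 mm over the worktop.
- pea_stand_knob (a point): Centre of the orange knob of the other, identical stand, the one with the flat tin. To be left alone.
- pea_stand_clamp (a joint): Angle of the other stand's clamp lever, rad, same meaning. To be left alone.
- pea_tin: The flat tin with a pale-green label, 87 mm across, 40 mm tall, loose on the pad of the other stand; origin at the centre of its underside. To be left alone.

How it is judged:
By the outcome, as a careful person would: the job done as asked, in the order asked, and still so for the second after the job is handed in, with the robot touching nothing.
It also fails if it takes over 48 s, if anything falls off the work surface, if the arm or the gripper's body presses on something with over 40 N, if the wrist force passes 120 N, or if a joint passes its speed limit or range.

## Working session

There is one attempt and no reset: what is moved stays moved. The work goes in short steps, Python scripts to look and compute and a tool call to move; the robot and the scene stay as the last step left them, time stands still between calls to the robot, and variables do not carry over. Pictures are saved under pics/ and viewed, about 8 in all and at most 12, crops included, and the job is handed in when it is done.

Besides the shell and the picture viewer there is one more tool, called after "Request:" as a command line: name --pt "numbers of a row" for each row, then --argument value for the rest. drive_tool: Moves the arm, as the interface text tells. Its arguments: {"type":"object","properties":{"targets":{"type":"array","items":{"type":"array","items":{"type":"number","minimum":-1,"maximum":1}}},"grip_force":{"type":"number"}},"required":["targets"]}

```bash
mkdir -p pics; python3 - <<'E'
from rig import env,get_image,camera_info
import cv2,numpy as np
s=env.sense();print({k:np.round(v,3) for k,v in s.items()})
for n in("scene","top"):
    im=get_image(n);cv2.imwrite(f"pics/{n}0.png",im[:,:,::-1]);c=camera_info(n);print(n,{k:np.round(v,4).tolist() if not isinstance(v,str) else v for k,v in c.items()})
E
```

```text
{'time_s': np.float64(0.0), 'qpos': array([-1.145,  0.69 , -0.195,  1.566,  0.157,  0.902, -0.215]), 'qvel': array([ 0.001, -0.   ,  0.001, -0.001, -0.001,  0.001, -0.   ]), 'effort': array([-1.0000e-03, -5.2756e+01, -1.2670e+00, -1.5343e+01, -5.3000e-02,
        6.0000e-03,  0.0000e+00]), 'tool_pos': array([0.238, 0.577, 0.238]), 'tcp_rot': array([ 0.831,  0.556, -0.001,  0.001]), 'contact_force': array([ 1.167, -0.572, -0.042]), 'ft_torque': array([ 0.033,  0.054, -0.047]), 'opening': np.float64(1.0)}
scene {'K': [[553.9424, 0.0, 319.8831], [0.0, 553.9424, 247.4181], [0.0, 0.0, 1.0]], 'view': [[0.8294, -0.5581, -0.0242, -0.3041], [0.3141, 0.43, 0.8464, -0.3995], [-0.462, -0.7097, 0.5319, -0.5388], [0.0, 0.0, 0.0, 1.0]]}
top {'K': [[438.523, 0.0, 325.4267], [0.0, 438.523, 237.6548], [0.0, 0.0, 1.0]], 'view': [[-0.026, -0.9995, 0.017, 0.2347], [0.9845, -0.0226, 0.174, -0.5255], [-0.1735, 0.0213, 0.9846, -0.913], [0.0, 0.0, 0.0, 1.0]]}
```

View pics/scene0.png

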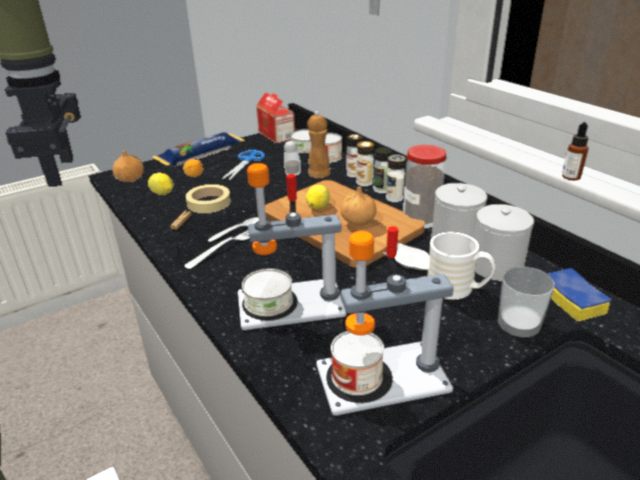

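View pics/top0.png

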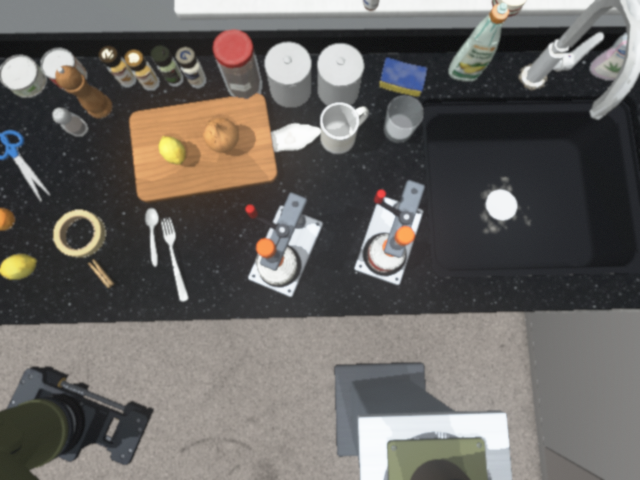

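The bean stand is the nearer one in the scene view (knob at about (361,245), handle (392,240), red tin (357,365)). In the top view it is the right-hand one (knob (404,236), handle (381,196)). I'll triangulate these points next.

```bash
cat > h.py <<'E'
import cv2,numpy as np
from rig import env,get_image,camera_info
def P(n):
    c=camera_info(n);V=np.diag([1,-1,-1,1.])@np.array(c["view"]);return np.array(c["K"])@V[:3]
def ray(n,uv):
    M=P(n);A=M[:,:3];o=-np.linalg.solve(A,M[:,3]);d=np.linalg.solve(A,[*uv,1]);return o,d/np.linalg.norm(d)
def plane(n,uv,z):
    o,d=ray(n,uv);return o+d*(z-o[2])/d[2]
def tri(a,ua,b,ub):
    x=cv2.triangulatePoints(P(a),P(b),np.array(ua,float).reshape(2,1),np.array(ub,float).reshape(2,1)).ravel();return x[:3]/x[3]
def proj(n,p):
    u=P(n)@np.append(p,1);return u[:2]/u[2]
def blobs(im,lo,hi,box,mina=15):
    hsv=cv2.cvtColor(im,cv2.COLOR_RGB2HSV);m=cv2.inRange(hsv,lo,hi)
    k=np.zeros_like(m);x0,y0,x1,y1=box;k[y0:y1,x0:x1]=255;m&=k
    n,l,s,c=cv2.connectedComponentsWithStats(m);return [(np.round(c[i],1).tolist(),s[i].tolist()) for i in range(1,n) if s[i][4]>=mina]
E
python3 - <<'E'
from h import *
I={n:cv2.imread(f"pics/{n}0.png")[:,:,::-1].copy() for n in("scene","top")}
OR=((7,170,120),(17,255,255));RE=((0,170,90),(5,255,255))
bx={"scene":(230,150,460,400),"top":(240,180,430,290)}
for n in I:
    print(n,"or",blobs(I[n],*OR,bx[n]));print(n,"red",blobs(I[n],*RE,bx[n]))
    print(n,"base",blobs(I[n],(0,0,150),(180,50,255),bx[n],200))
cv2.imwrite("pics/crop.png",np.hstack([cv2.resize(I["top"][170:295,345:440],None,fx=4,fy=4,interpolation=2),cv2.resize(I["scene"][220:420,310:460],None,fx=2.5,fy=2.5)]))if 0 else cv2.imwrite("pics/crop.png",cv2.resize(I["top"][170:295,345:440],None,fx=4.8,fy=4.8,interpolation=2))
E
```

```text
scene or [([257.6, 174.7], [247, 163, 22, 24, 447]), ([387.8, 231.8], [387, 226, 6, 15, 18]), ([361.2, 247.5], [348, 230, 27, 31, 529]), ([264.3, 247.5], [252, 240, 25, 15, 252]), ([361.6, 325.1], [345, 313, 30, 22, 346]), ([341.9, 371.6], [334, 366, 15, 12, 95])]
scene red [([425.5, 159.6], [407, 154, 38, 10, 174]), ([291.0, 186.6], [286, 174, 11, 27, 228]), ([391.6, 241.5], [386, 227, 12, 31, 272]), ([336.4, 364.4], [333, 360, 8, 9, 29]), ([350.1, 379.7], [337, 369, 19, 21, 128])]
scene base [([292.4, 156.3], [285, 150, 25, 16, 214]), ([358.6, 166.3], [347, 150, 26, 36, 343]), ([450.6, 163.6], [430, 150, 30, 30, 453]), ([394.1, 185.4], [374, 168, 31, 34, 438]), ([438.0, 246.5], [395, 183, 65, 116, 3959]), ([320.1, 221.1], [301, 215, 40, 13, 351]), ([246.0, 228.4], [230, 217, 30, 23, 281]), ([288.5, 295.0], [238, 238, 108, 91, 4224]), ([394.3, 361.8], [331, 301, 121, 99, 5043]), ([326.1, 377.6], [317, 358, 27, 42, 365])]
top or [([259.5, 242.8], [257, 239, 8, 12, 25])]
top red [([380.4, 193.5], [377, 190, 8, 8, 50]), ([249.6, 208.6], [246, 205, 8, 9, 54])]
top base [([412.1, 203.0], [399, 181, 24, 53, 595]), ([289.0, 210.9], [273, 194, 32, 32, 553]), ([383.2, 238.7], [362, 204, 42, 66, 1516]), ([304.9, 237.4], [288, 217, 34, 48, 777]), ([274.2, 271.7], [248, 248, 50, 42, 1156]), ([378.0, 272.0], [355, 253, 49, 32, 395])]
```

View pics/crop.png

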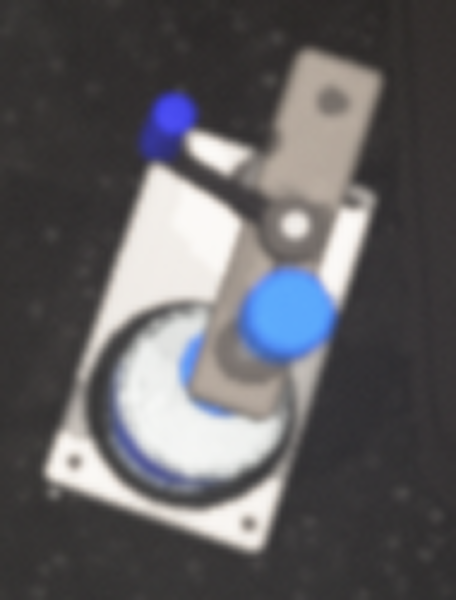

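The crop (red and blue swapped) shows the knob top at pixel (405,235), the pivot boss at (406.5,217.5), the column bolt at (414.4,191.3), the handle top at (381.7,193.5), and base corners at (45,475), (262,552) and (376,198) in crop coordinates.

```bash
python3 - <<'E'
from h import *
f=lambda x,y:(345+x/4.8-.4,170+y/4.8-.4)
k3=tri("scene",(361.3,246),"top",f(288,318));print("knob tri",k3,proj("scene",k3),proj("top",k3))
h3=tri("scene",(391.8,242),"top",f(166,128));print("handle tri",h3)
print("handle top z.226",plane("top",f(176,113),.226),"scene top", plane("scene",(392,228),.226), "scene bottom .180",plane("scene",(391.5,257),.18))
b=plane("top",f(333,102),.170);pv=plane("top",f(295,228),.19);print("bolt",b,"pivot",pv)
for z in(.245,.255,.265): print("knobtop",z,plane("top",f(288,310),z+.015))
c=[plane("top",f(*q),.01) for q in((45,475),(262,552),(376,198))];print("corners",c,np.linalg.norm(c[0]-c[1]),np.linalg.norm(c[1]-c[2]))
yx=(c[2]-c[1]);print("yaw base",np.arctan2(yx[1],yx[0]))
y2=c[0]-c[1];print("yaw front",np.arctan2(y2[1],y2[0])-np.pi/2)
r=k3[:2];d=b[:2]-r;print("yaw knob-bolt",np.arctan2(d[1],d[0]),np.linalg.norm(d),"pivot",np.linalg.norm(pv[:2]-r))
print("tin",plane("scene",(357,346),.072),"foot?",tri("scene",(361.6,325),"top",f(215,380)))
# other stand
print("pea knob", tri("scene",(257.6,174.7),"top",(266,248)),"pea handle",tri("scene",(291,186.6),"top",(249.6,209.5)))
print("sensed wrist quat",env.sense()["tcp_rot"])
E
```

```text
knob tri [0.49646246 0.08906824 0.24453574] [360.95808181 246.09713206] [404.78842482 235.47915906]
handle tri [0.57863816 0.12368088 0.20350161]
handle top z.226 [0.57797769 0.1231949  0.226     ] scene top [0.578757   0.12469029 0.226     ] scene bottom .180 [0.57744217 0.12105714 0.18      ]
bolt [0.59689546 0.05081916 0.17      ] pivot [0.54088768 0.07343467 0.19      ]
knobtop 0.245 [0.49595386 0.09244932 0.26      ]
knobtop 0.255 [0.49415168 0.09450942 0.27      ]
knobtop 0.265 [0.4923495  0.09656953 0.28      ]
corners [array([0.4655214, 0.1589866, 0.01     ]), array([0.42729092, 0.05960337, 0.01      ]), array([ 0.59444244, -0.00438846,  0.01      ])] 0.1064828446086866 0.17898207728984816
yaw base -0.3656239509917547
yaw front -0.3672278218674516
yaw knob-bolt -0.363882335476701 0.1074698979075992 pivot 0.047095736415731
tin [0.49684989 0.09460583 0.072     ] foot? [0.49821886 0.09181558 0.1113413 ]
pea knob [0.47791082 0.32591162 0.26120904] pea handle [0.55780407 0.3627293  0.20355887]
sensed wrist quat [ 8.31180352e-01  5.56002302e-01 -6.38662856e-04  5.04968979e-04]
```

Results agree with the given sizes: 
- Yaw is about -0.365 by three routes.
- Knob-to-bolt distance is 107.5 mm (108 expected).
- Handle radius is 62.1 mm (62 expected), so the clamp starts at about 0.23 rad.
- Knob is at (0.496, 0.090, 0.245), about 40 mm above contact.

I'll raise the arm and cross with the fingers shut, then push the knob down from above.

Request:
drive_tool --pt "0 0 0 0 0 -1 0" --pt "0 0 0 0 0 -1 0" --pt "0 0 0 0 0 -1 0" --pt "0 0 0 -0.8 1 -0.5 0" --pt "0 0 0 -0.8 1 0 0" --pt "0 0 0 -0.8 1 0 0" --pt "0 0 0 -0.8 1 0 0" --pt "0 0 0 -0.8 1 0 0" --pt "0 0 0 -0.8 1 0 0" --pt "0 0 0 -0.8 1 0 0" --pt "0 0 0 -0.8 1 0 0" --pt "0 0 0 -0.8 1 0 0" --grip_force 20

```text
time_s: 1.3
tool_pos: [0.406, 0.2732, 0.3435]
tcp_rot: [0.831, 0.556, -0.0, 0.0]
contact_force: [0.3, -0.3, -0.4]
opening: 0.002
```

Request:
drive_tool --pt "0 0 0 -0.75 0.85 0 0" --pt "0 0 0 -0.75 0.85 0 0" --pt "0 0 0 -0.75 0.85 0 0" --pt "0 0 0 -0.75 0.85 0 0" --pt "0 0 0 -0.75 0.85 0 0" --pt "0 0 0 -0.75 0.85 0 0" --pt "0 0 0 0 0 1 0" --pt "0 0 0 0 0 0.5 0" --pt "0 0 0 0 0 0 0" --pt "0 0 0 0 0 0 0"

```text
time_s: 2.3
tool_pos: [0.4955, 0.0919, 0.2988]
tcp_rot: [0.831, 0.556, -0.0, -0.0]
contact_force: [0.7, -0.3, 1.1]
opening: 0.002
```

```bash
python3 - <<'E'
from h import *
s=env.sense();d=np.array([.496,.0905,.26])-s["tool_pos"];print(s["tool_pos"],"tool xyz err/30mm",d@np.array([[.382,.924,0],[.924,-.382,0],[0,0,-1]]).T/.03)
im=get_image("scene");cv2.imwrite("pics/s1.png",im[:,:,::-1])
E
```

```text
[0.4954972  0.09191108 0.29884188] tool xyz err/30mm [-0.03705898  0.03345407  1.29472921]
```

View pics/s1.png

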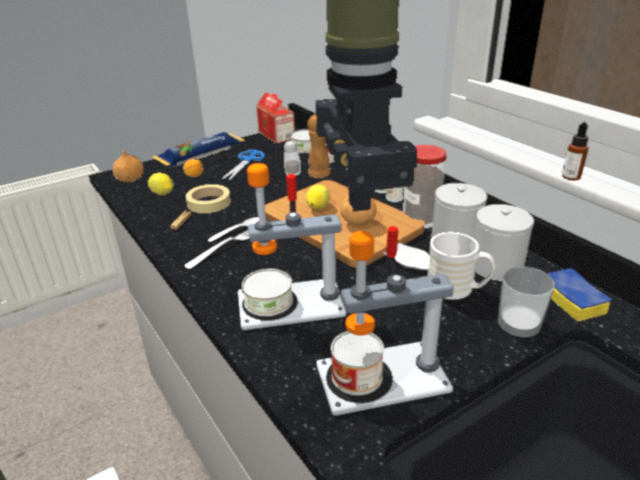

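The shut fingertips stand right above the bean knob, near (362,228), and nothing else has moved. I'm descending gently.

Request:
drive_tool --pt "0 0 0 -0.04 0.03 0.6 0" --pt "0 0 0 0 0 0.3 0" --pt "0 0 0 0 0 0.2 0" --pt "0 0 0 0 0 0.2 0" --pt "0 0 0 0 0 0.2 0" --pt "0 0 0 0 0 0.2 0" --pt "0 0 0 0 0 0.2 0" --pt "0 0 0 0 0 0.2 0" --pt "0 0 0 0 0 0.2 0" --pt "0 0 0 0 0 0 0"

```text
time_s: 3.35
tool_pos: [0.4956, 0.0902, 0.2288]
tcp_rot: [0.831, 0.556, -0.001, -0.0]
contact_force: [-0.3, -0.3, -0.4]
opening: 0.003
```

Request:
drive_tool --pt "0 0 0 0 0 0.1 0" --pt "0 0 0 0 0 0.1 0"

```text
time_s: 3.55
tool_pos: [0.4958, 0.0901, 0.2236]
tcp_rot: [0.831, 0.556, -0.0, 0.0]
contact_force: [-1.8, -0.9, 3.0]
opening: 0.005
```

```bash
python3 - <<'E'
from h import *
s=env.sense();print(s["tool_pos"],s["contact_force"])
im=get_image("scene");cv2.imwrite("pics/s2.png",cv2.resize(im[170:420,290:480,::-1],None,fx=2.4,fy=2.4,interpolation=2))
print(blobs(im,(7,170,120),(17,255,255),(330,200,400,340)))
E
```

```text
[0.49576761 0.09009572 0.22358991] [-1.8249165  -0.88905477  2.97027809]
[([360.7, 270.7], [348, 258, 26, 25, 500]), ([351.8, 335.7], [348, 333, 8, 7, 20]), ([367.1, 336.4], [364, 333, 8, 7, 24])]
```

View pics/s2.png

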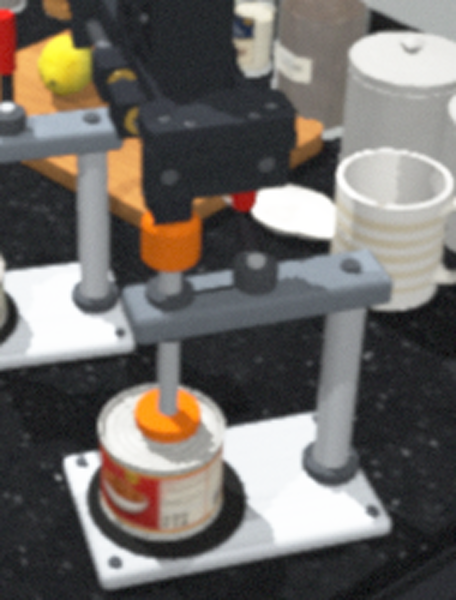

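The knob is being pushed, and the foot now sits just above or on the lid, with the tin undisturbed. I'll continue until the force rises.

Request:
drive_tool --pt "0 0 0 0 0 0.07 0" --pt "0 0 0 0 0 0.07 0"

```text
time_s: 3.8
tool_pos: [0.4959, 0.0902, 0.2203]
tcp_rot: [0.831, 0.556, 0.0, 0.0]
contact_force: [-6.6, -1.5, 29.3]
opening: 0.004
```

Contact: 29 N at TCP z = 0.2203 (0.220 expected). Next I retreat, move over the handle and turn the jaws about 40°.

Request:
drive_tool --pt "0 0 0 0 0 -1 0" --pt "0 0 0 0 0 -1 0" --pt "0 0 0 0 0 -1 0" --pt "0 0 0 0.7 0.7 0 0.6" --pt "0 0 0 0.7 0.7 0 0.6" --pt "0 0 0 0.67 0.7 0 0.6" --pt "0 0 -1 0 0 0 0.6" --pt "0 0 -1 0 0 0 0.6" --pt "0 0 -1 0 0 0 0.6" --pt "0 0 -1 0 0 0 0.6" --pt "0 0 -1 0 0 0 0.6" --pt "0 0 0 0 0 0 0.6"

```text
time_s: 5.0
tool_pos: [0.5779, 0.1233, 0.309]
tcp_rot: [0.591, 0.807, -0.0, -0.0]
contact_force: [-0.4, 1.1, -0.6]
opening: 0.598
```

```bash
cat >> h.py <<'E'
from scipy.spatial.transform import Rotation as R
def go(t):
    s=env.sense();r=R.from_quat(s["tcp_rot"]).as_matrix();return s["tool_pos"],r[:,0],r.T@(np.array(t)-s["tool_pos"])/.03
E
python3 - <<'E'
from h import *
print(go([.578,.1237,.19]))
im=get_image("scene");print(blobs(im,(7,170,120),(17,255,255),(330,200,400,340)),blobs(im,(0,170,90),(5,255,255),(370,200,420,290)))
w=get_image("wrist");cv2.imwrite("pics/w3.png",w[:,:,::-1]);print("handle top in wrist",proj("wrist",[.578,.1237,.226]),"knob top",proj("wrist",[.496,.0905,.22]))
E
```

```text
(array([0.57786105, 0.1233398 , 0.30897951]), array([-3.01736868e-01,  9.53391119e-01,  4.85788735e-04]), array([0.00812292, 0.00997598, 3.9659838 ]))
[([388.7, 231.0], [387, 226, 9, 15, 21]), ([360.8, 271.8], [348, 256, 26, 29, 517]), ([366.3, 337.2], [364, 335, 7, 5, 16])] [([391.6, 241.5], [386, 227, 12, 31, 268])]
handle top in wrist [320.89229779 251.2067666 ] knob top [308.53591199 104.96546142]
```

View pics/w3.png

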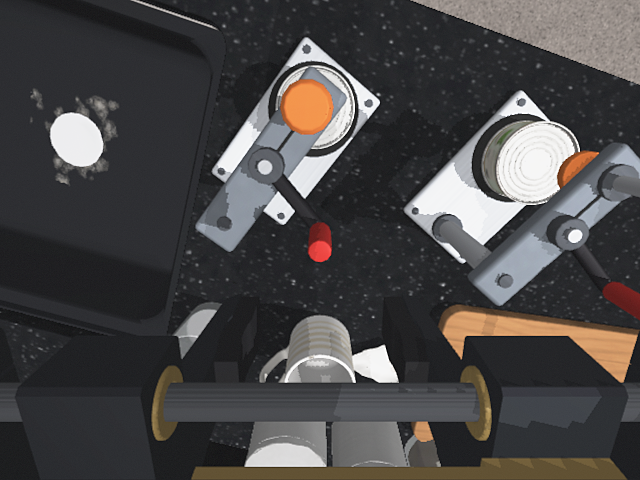

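The wrist view confirms it: handle top at (319,255) against (321,251) predicted, knob at (306,106) against (308,105) predicted. I'm descending and gripping.

Request:
drive_tool --pt "0 0 0 0 0 1 0.6" --pt "0 0 0 0 0 1 0.6" --pt "0 0 0 0 0 1 0.6" --pt "0 0 0 0 0 0.5 0.6" --pt "0 0 0 0 0 0.4 0.6" --pt "0 0 0 0 0 0 0.6" --pt "0 0 0 0 0 0 0" --pt "0 0 0 0 0 0 0" --pt "0 0 0 0 0 0 0" --pt "0 0 0 0 0 0 0" --pt "0 0 0 0 0 0 0" --grip_force 15

```text
time_s: 6.2
tool_pos: [0.578, 0.1229, 0.1929]
tcp_rot: [0.591, 0.807, -0.0, 0.0]
contact_force: [-0.4, -0.1, 4.5]
opening: 0.175
```

```bash
python3 - <<'E'
from h import *
p,x,_=go([0,0,0]);print(p,env.sense()["opening"]*88,env.sense()["contact_force"])
pv=np.array([.5428,.0725]);q=p[:2]-pv;a0=np.arctan2(q[1],q[0]);print("r",np.hypot(*q),"theta",np.pi/2-.365-a0)
r=R.from_quat(env.sense()["tcp_rot"]).as_matrix()
th=np.linspace(a0,-.365,12);pts=pv+.062*np.c_[np.cos(th),np.sin(th)];pts[0]=p[:2]
print(np.round(np.c_[np.diff(pts,axis=0),np.zeros(11)]@r/.03,2),pts[-1])
E
```

```text
[0.57796128 0.12294197 0.19289927] 15.385525474907137 [-0.4312851  -0.10859174  4.50602298]
r 0.06148745844374303 theta 0.2437527475186203
[[-0.2   0.15  0.  ]
 [-0.22  0.11  0.  ]
 [-0.23  0.09  0.  ]
 [-0.24  0.06  0.  ]
 [-0.25  0.03  0.  ]
 [-0.25 -0.    0.  ]
 [-0.25 -0.03  0.  ]
 [-0.24 -0.06  0.  ]
 [-0.23 -0.09  0.  ]
 [-0.22 -0.12  0.  ]
 [-0.2  -0.14  0.  ]] [0.60071567 0.05036914]
```

The grip holds the 16 mm handle, so I'm swinging along the arc.

Request:
drive_tool --pt "0 0 0 -0.2 0.15 0 0" --pt "0 0 0 -0.22 0.11 0 0" --pt "0 0 0 -0.23 0.09 0 0" --pt "0 0 0 -0.24 0.06 0 0" --pt "0 0 0 -0.25 0.03 0 0" --pt "0 0 0 -0.25 0 0 0" --pt "0 0 0 -0.25 -0.03 0 0"

```text
time_s: 6.9
tool_pos: [0.6074, 0.0846, 0.1931]
tcp_rot: [0.59, 0.807, 0.005, 0.0]
contact_force: [3.1, 6.1, -2.3]
opening: 0.174
```

Request:
drive_tool --pt "0 0 0 -0.24 -0.06 0 0" --pt "0 0 0 -0.23 -0.09 0 0" --pt "0 0 0 -0.22 -0.12 0 0" --pt "0 0 0 -0.2 -0.14 0 0" --pt "0 0 0 0 0 0 0"

```text
time_s: 7.4
tool_pos: [0.6026, 0.0521, 0.193]
tcp_rot: [0.591, 0.806, 0.002, 0.001]
contact_force: [2.2, 2.5, 0.2]
opening: 0.176
```

```bash
python3 - <<'E'
from h import *
s=env.sense();p=s["tool_pos"];pv=np.array([.5428,.0725]);q=p[:2]-pv;a0=np.arctan2(q[1],q[0]);print(p,s["contact_force"],s["opening"],"r",np.hypot(*q),"theta",np.pi/2-.365-a0)
E
```

```text
[0.60260082 0.05208837 0.19298786] [2.19355059 2.52733267 0.15255065] 0.1761424887525441 r 0.06318839365837009 theta 1.5347237647156462
```

Request:
drive_tool --pt "0 0 0 -0.06 -0.06 0 0" --pt "0 0 0 -0.06 -0.06 0 0" --pt "0 0 0 0 0 0 0"

```text
time_s: 7.7
tool_pos: [0.6009, 0.0485, 0.193]
tcp_rot: [0.591, 0.807, 0.003, 0.001]
contact_force: [4.8, 3.7, -1.5]
opening: 0.177
```

Request:
drive_tool --pt "0 0 0 -0.06 -0.05 0 0" --pt "0 0 0 -0.06 -0.05 0 0" --pt "0 0 0 0 0 0 0"

```text
time_s: 8.0
tool_pos: [0.6007, 0.0483, 0.1931]
tcp_rot: [0.59, 0.808, 0.006, 0.001]
contact_force: [7.8, 10.2, -6.6]
opening: 0.174
```

It stalled with force rising to about 12 N along the tangent, so the lever is at its end stop. I'm easing off, opening and lifting straight up.

Request:
drive_tool --pt "0 0 0 0.05 0.04 0 0.3" --pt "0 0 0 0 0 0 0.45" --pt "0 0 0 0 0 0 0.45" --pt "0 0 0 0 0 0 0.45" --pt "0 0 0 0 0 -0.5 0.45" --pt "0 0 0 0 0 -1 0.45" --pt "0 0 0 0 0 -1 0.45" --pt "0 0 0 0 0 -1 0.45" --pt "0 0 0 0 0 -1 0.45" --pt "0 0 0 0 0 -1 0.45" --pt "0 0 0 0 0 0 0.45"

```text
time_s: 9.1
tool_pos: [0.5993, 0.0442, 0.3619]
tcp_rot: [0.591, 0.806, 0.003, 0.003]
contact_force: [0.4, 0.0, -0.2]
opening: 0.451
```

```bash
python3 - <<'E'
from h import *
print(env.sense()["tool_pos"],env.sense()["contact_force"])
im=get_image("scene");RE=((0,170,90),(5,255,255));OR=((7,170,120),(17,255,255))
print("or",blobs(im,*OR,(230,150,460,400)),"red",blobs(im,*RE,(270,165,480,290)))
cv2.imwrite("pics/s4.png",im[:,:,::-1])
w=get_image("wrist");cv2.imwrite("pics/w4.png",w[:,:,::-1])
print("end-stop expect scene grip",proj("scene",[.6007,.0504,.204]),"wrist top",proj("wrist",[.6007,.0504,.226]),"pivot",proj("wrist",[.5428,.0725,.19]),"knob",proj("wrist",[.496,.0905,.22]))
E
```

```text
[0.5992948  0.04424845 0.3618813 ] [ 0.39757574  0.01467498 -0.2115592 ]
or [([257.9, 176.2], [247, 163, 22, 24, 384]), ([264.3, 247.6], [252, 240, 25, 15, 258]), ([361.0, 273.2], [348, 257, 26, 28, 460]), ([362.0, 348.1], [347, 335, 26, 21, 216]), ([341.9, 371.7], [334, 366, 15, 12, 93])] red [([291.1, 186.7], [286, 174, 11, 28, 229]), ([440.7, 259.8], [435, 244, 12, 33, 292])]
end-stop expect scene grip [439.84078034 259.72940038] wrist top [327.80531089 235.65558379] pivot [374.7375723  165.45117543] knob [427.1703251  114.80247989]
```

View pics/s4.png

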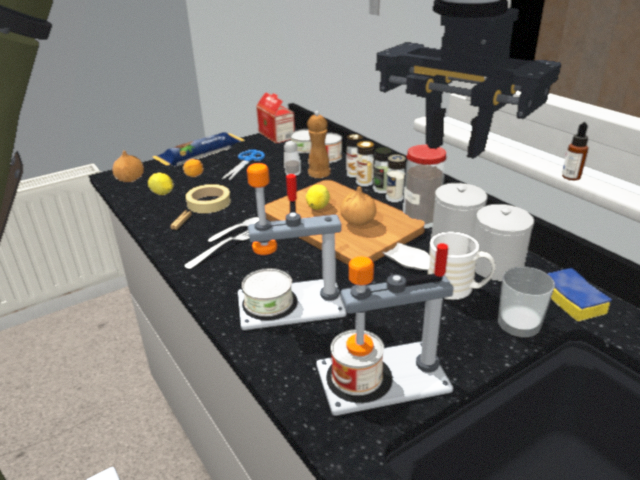

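View pics/w4.png

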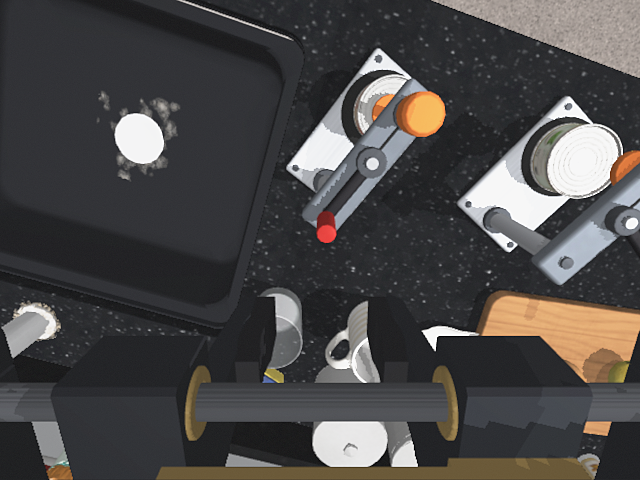

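The lever lies in line along the bridge, over the column: handle at (440.7,259.8) against (439.8,259.7) predicted at the end stop. The foot (362,348) sits on the lid, and the tin and the pea stand are unchanged. I'll do a last knob height check, then hand in.

```bash
python3 - <<'E'
from h import *
from rig import workorder
a=proj("scene",[.4961,.0902,.205]);z=proj("scene",[.4961,.0902,.245]);print("expected knob",a,"start-model",z,"seen [361.0,273.2], start seen [361.2,247.5]")
print(workorder.hand_in())
E
```

```text
expected knob [359.74725269 271.49280109] start-model [360.19042312 245.49332807] seen [361.0,273.2], start seen [361.2,247.5]
the job is handed in; nothing more can be done
None
```

I lowered the bean stand's orange stop onto the tin lid, then swung its red clamp lever clockwise to the end stop, and handed the job in at about 9 s on the robot's clock.

- **Stop:** I pushed the knob down with shut fingers until the force rose to 29 N at a tip height of 220.3 mm; 220 mm was expected. In the last picture the foot sits on the lid. The knob moved 25.7 px down the picture, against 26.0 px for a 40 mm drop. Its absolute position is about 2 px off the prediction, the same offset as at the start.
- **Lever:** I gripped the handle and swung it until it stalled at about 12 N. The handle appears at pixel (440.7, 259.8), against (439.8, 259.7) predicted for the end, and the lever lies along the bridge over the column.
- **Left alone:** The bean tin did not visibly move. The pea stand's handle and foot are within 0.1 px of where they began. Its knob centroid differs by 1.5 px with the same outline, which I put down to shading.
- **Arm:** It was clear of everything, with about zero force. No checks failed.

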